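# Refit the display-light knob and hold it pressed

## Task

The dimmer for the curio shelf's lights has lost its knob: pull the little chest's drawer open by its handle, lift out the black knob, turn it so that the flat in its bore matches the flat of the brass D-shaft on the dimmer, and push it fully home on the shaft. Then press the knob right down against the shaft's spring to wake the lights, and finish while your fingers are still holding the knob and pressing it down: do not let go. Leave the thimbles, flatiron, sewing bird, marble and its dish, and the tin where they stand.

Things in the scene. Friction and masses are not known exactly. Their poses are not given: they have to be found in the camera images.
- chest_drawer0_handle (a point): Middle of the brass bar handle of the white chest's blue drawer; moves with it. Round bar, 11 mm thick, 110 mm long, level along this point's y, 47 mm above the table, 35 mm in front of the drawer front (29 mm free gap), on posts 47 mm either side. The drawer slides out along this point's -x. The chest (220 wide, 200 deep, 85 mm high) is fixed; its top is 38 mm above the bar.
- chest_drawer0 (a joint): How far the drawer is pulled out, m: 0 shut, 0.133 the end stop; nearly shut at the start. About 1 N of friction; stays where left. Open tray, inside 176 mm wide and 155 mm front to back, its floor 22 mm and rim 63 mm above the table. Pulled out 0.12 m or more, the knob stands 45 to 65 mm in front of the chest.
- knob_center (a point): Centre, half-way up, of the loose black knob (60 g) standing bore down on the drawer floor; z up. 36 mm high, 40 mm along its x, 30 mm across two upright flat sides facing its +y and -y: grip there. A white line on top runs from the middle to the +x end.
- knob_base (a point): Centre of the bore's mouth on the knob's underside, 18 mm below knob_center, same axes. The D-shaped bore is 19 mm deep, 16.4 mm across the round part, its flat 3.6 mm from the axis on the +x (white-line) side; mouth bevelled by 1 mm.
- knob_pointer (a point): Point on the underside of the knob, 18 mm from the bore's axis along the knob's +x, below the end of the white line; same axes.
- shaft_seat (a point): On the dimmer's upright brass D-shaft, at the top of its dark collar (24 mm across) where the knob's underside rests when home; sinks with the shaft. z up, +x out of the shaft's flat (white mark on the collar, red line on the box top): a fitted knob's +x points the same way. Unpressed 61 mm above the table, 16 mm above the fixed grey box (120 x 120 mm). See shaft.
- shaft (a joint): How far the shaft with its collar is pressed down, m: 0 released, 0.006 fully down; spring 3 N at first, 9 N at the stop, returns when let go. The shaft cannot turn. It stands 16 mm above the collar, 14 mm across, flat 2.5 mm from the axis, last 3 mm tapered 1.2 mm. Play in the bore about 1.1 mm all round, so the knob's yaw must be right within 0.15 rad.
- thimble_pink: Pink porcelain thimble, 21 mm across, 24 mm high, standing loose on the rear of the chest's top; origin at its underside. Leave alone.
- thimble_silver: Hammered silver thimble, 21 mm across, 24 mm high, standing loose on the rear of the chest's top; origin at its underside. Leave alone.
- flatiron: Miniature cast iron flatiron, about 63 x 36 x 45 mm, on the table; origin at its underside. Leave alone.
- sewing_bird: Cream sewing bird clamp, about 80 x 34 x 75 mm, on the table; origin at its underside. Leave alone.
- dish: Blue dish, 60 mm across, 18 mm high, on the table, with the marble in it; origin at its underside. Leave alone.
- marble_center (a point): Centre of the swirled orange marble, 22 mm across, lying loose in the dish. Leave alone.
- tin: Round polish tin with a red band, 52 mm across, 40 mm high, on the table; origin at its underside. Leave alone.
Things that resemble listed ones, but are neither listed nor needed, are in the scene too. What is meant by the part that bears shaft_seat is not green, and is the smaller of those in its own colour.

How it is judged (in metres and radians):
On the way, in this order (a step that is already met when the one before it is completed fails the run):
1. the drawer is pulled open by at least 70 mm (value of joint chest_drawer0 above 0.07 m), for 0.2 s.
2. the knob is lifted out of the drawer, its underside above the drawer's rim (height (world z) of knob_base above 0.07 m), for 0.1 s.
3. the knob is fully home on the shaft, its flat matching the shaft's (horizontal distance between knob_base and shaft_seat below 0.004 m and z of knob_base in the frame of shaft_seat between -0.003 and 0.003 m and angle between the x axis of knob_base and the x axis of shaft_seat, either way round below 0.3 rad and x of knob_pointer in the frame of shaft_seat above 0.012 m), for 0.1 s.
At the end, for the whole second after the job is handed in: The knob is fully home on the D-shaft (its underside within 3 mm of the collar, 4 mm of centre, 0.3 rad of matching, white line on the flat's side), the shaft is held pressed down by more than 4 of its 6 mm, and the fingers touch the knob with more than 1 N (all of step 3 and value of joint shaft above 0.004 m and contact force between the fingers and knob above 1 N); the arm keeps its last pose, push and grip.
It fails at once if a piece of the collection or the tin is moved by more than 30 mm (distance of any of thimble_pink, thimble_silver, flatiron, sewing_bird, dish, marble_center, tin from where it was at the start of the episode above 0.03 m).
It also fails if it takes over 61 s, if anything falls off the work surface, if the arm or the gripper's body presses on something with over 40 N, if the wrist force passes 120 N, or if a joint passes its speed limit or range.

## Robot

A 7-joint arm with a two-finger parallel gripper is mounted at the origin on the work surface. World frame = base frame: x ahead of the robot, y to its left, z up, the work surface at z = 0. Lengths are in mm, angles in rad, forces in N, time in s.
With the tool pointing down it reaches from about 400 to 875 mm from the base axis. Payload 4.4 kg.
Tool frame: the origin (TCP) lies midway between the tips of the shut fingers; the grasp point (between the pads) lies 19 mm behind it; z points along the fingers, y is the line along which they close (so a half turn about z gives the same grasp; the last joint's range is limited). The gripper opens to 85 mm and grips with 20 to 120 N. Pads are 22 mm wide; open, the fingers measure 114 mm over their backs; the gripper's body (76 mm by 85 mm) begins 54 mm behind the grasp point. The pads swing forward as they close: fully open they stand 13 mm farther back than shut.
Start: joints at [1.215, 0.628, 0.038, 1.517, -0.027, 0.996, -0.02], TCP at [185.772, -622.902, 231.313] pointing down, gripper open.
Joint ranges: [-3.06, 3.06], [-0.37, 2.12], [-1.25, 1.32], [0.18, 2.47], [-1.1, 4.24], [0.23, 1.98], [-2.94, 2.94]. Speed limits (rad/s): [2.57, 2.57, 3.14, 3.14, 3.14, 3.14, 3.14].

## Interface

Orientations are given as [roll, pitch, yaw] about the fixed x, y, z axes, in that order (R = Rz(yaw) Ry(pitch) Rx(roll)).
In Python, from cell import ctrl gives the robot as it stands. The module is installed in compiled form; this text tells all that it offers.
- The arm moves only by the tool step_arm, never from a script. Its argument "commands" is one flat list of numbers, 7 for each row, row after row: the shift along the tool's x, y, z in cm, then the turn, a rotation vector about the tool's x, y, z in rad, then the opening, from 0 (shut) to 1 (fully open). A call has 1 to 10 rows; each row is the pose to reach, as a shift and turn from the pose commanded when the call began, along the tool's axes at that moment; what a row does not reach only later rows make up. A row lasts 1/10 s, in which the tool goes at most 50 mm and 8.59 degrees, less where a joint would pass 70% of its speed; a pose out of reach is approached as far as the arm can. A call with a gripper value outside its range is refused whole. The fingers move at their own pace and stop on an object; the grip force is fixed at half the most. Time passes only in rows, so rows that repeat a pose let the fingers close. It gives the time, the measured TCP pose, the force, the opening and the grip force at its end, in the units of the state.
- ctrl.read_state(): the state, without advancing time (a new reading comes with each control period).
- ctrl.get_image(name): name is "side" or "top" or "wrist"; returns a dict with "image" (480x640x3 uint8, red, green, blue), "range_z" (480x640 float32, mm along the optical axis (not along the pixel's ray), 0 where there is no reading), "vfov" (degrees; the focal length in pixels is half the picture's height over the tangent of half this angle, whatever the lens; pixels are square), "cx", "cy" (the principal point, pixels), "world_to_cam" (4x4, takes a point from world to camera coordinates). Camera axes: x right, y down, z forward; pixel columns grow to the right and rows downward; lengths in mm; the calibration is good to about 2 mm. A picture is of the moment at which its call begins.
- ctrl.finish_job(): hands the job in; it is judged then, once.
The state is a dict: "clock": time; "qpos": joint angles; "qd": joint speeds; "tau": joint torques, N m; "eef_pos": TCP position; "tool_rot": TCP orientation; "force": force on the tool from outside, world axes, zero at the start; "torque": the same for the moment, N m; "width": finger opening in mm; "gripper_force": force on a finger pad.
Only numpy, scipy, OpenCV 4.12 (cv2) and the standard library are available. Lean on these libraries where they do the work, as an engineer would, in place of code of your own. Each camera call takes 0.05 s, during which the arm holds its last target. There are 200 camera calls.

## Working session

There is one attempt and no reset: what is moved stays moved. The work goes in short steps, Python scripts to look and compute and a tool call to move; the robot and the scene stay as the last step left them, time stands still between calls to the robot, and variables do not carry over. Pictures are saved under pics/ and viewed, at most 12 in all, crops included, and the job is handed in when it is done.

Besides the shell and the picture viewer there is one more tool, called after "Emit:" as name(argument=value, ...) on one line, values as JSON. step_arm: Moves the arm, as the interface text tells. Its arguments: {"type":"object","properties":{"commands":{"type":"array"}},"required":["commands"]}

```bash
mkdir -p pics; cat > h.py <<'E'
import numpy as np, cv2
from cell import ctrl
def cam(n):
    d=ctrl.get_image(n); d['f']=240/np.tan(np.radians(d['vfov'])/2); return d
def pts(d):
    z=d['range_z']; v,u=np.mgrid[:480,:640]
    P=np.stack([(u-d['cx'])*z/d['f'],(v-d['cy'])*z/d['f'],z],-1)
    T=np.linalg.inv(d['world_to_cam']); return P@T[:3,:3].T+T[:3,3]
def ray(d,u,v,h):
    T=np.linalg.inv(d['world_to_cam']); r=T[:3,:3]@np.array([(u-d['cx'])/d['f'],(v-d['cy'])/d['f'],1.])
    c=T[:3,3]; return c+r*(h-c[2])/r[2]
def proj(d,p):
    q=d['world_to_cam']@np.r_[p,1]; return q[0]/q[2]*d['f']+d['cx'],q[1]/q[2]*d['f']+d['cy']
E
python3 - <<'E'
from h import *
import pickle
D={n:cam(n) for n in('top','side')}
pickle.dump(D,open('d0.pkl','wb'))
for n in D: cv2.imwrite(f'pics/{n}0.png',D[n]['image'][:,:,::-1]); print(n,D[n]['f'],np.linalg.inv(D[n]['world_to_cam'])[:3].round(2))
print(ctrl.read_state())
E
```

```text
top 516.5822429266831 [[-2.00000e-02 -1.00000e+00  7.00000e-02  4.31920e+02]
 [-1.00000e+00  2.00000e-02 -2.00000e-02 -1.20800e+01]
 [ 2.00000e-02 -7.00000e-02 -1.00000e+00  1.44858e+03]]
side 484.36822641968917 [[-7.3000e-01 -3.5000e-01  5.9000e-01 -1.3062e+02]
 [-6.9000e-01  3.8000e-01 -6.2000e-01  6.7552e+02]
 [-0.0000e+00 -8.6000e-01 -5.2000e-01  6.8219e+02]]
{'clock': 0.1, 'qpos': array([ 1.21521643,  0.62923451,  0.03845889,  1.5182789 , -0.02698888,
        0.99630538, -0.01998319]), 'qd': array([-0.0016444 , -0.00296205, -0.00016233, -0.00169517,  0.00076523,
       -0.00181217, -0.00099063]), 'tau': array([ 2.61862420e-03, -5.64527965e+01,  1.23024691e+00, -1.93971705e+01,
        1.11840913e-02,  5.43256203e-03,  1.82433644e-05]), 'eef_pos': array([ 185.58812241, -622.35154618,  230.49022281]), 'tool_rot': array([-3.13988521e+00,  3.40991589e-05,  2.89791110e-01]), 'force': array([5.87411998e-01, 6.54401914e-01, 6.04897779e-04]), 'torque': array([-0.0431083 , -0.02183443, -0.023606  ]), 'gripper_force': 0.0, 'width': 85.52444484926127}
```

View pics/top0.png

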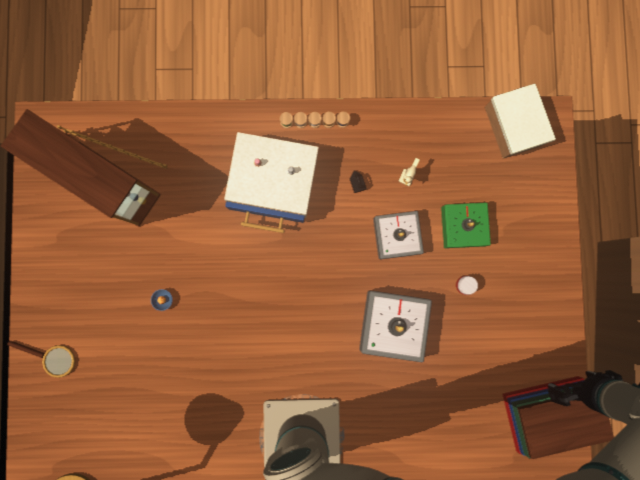

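View pics/side0.png

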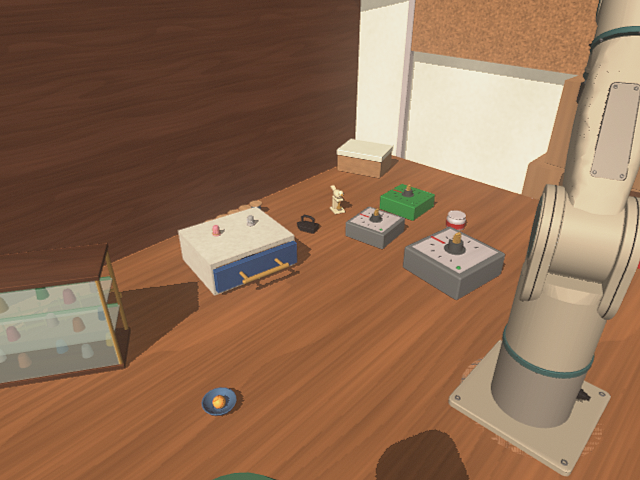

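The top view shows three dimmers: a small grey one at (400,235), a green one at (468,224) and a larger grey one at (398,326). The target should be the small grey one, since it isn't green and is the smaller of the two greys. The chest is at (272,178), with its handle bar at about (270,225). I'll measure these and confirm the dimmer in a crop.

```bash
python3 - <<'E'
from h import *
import pickle
D=pickle.load(open('d0.pkl','rb')); d=D['top']; P=pts(d)
im=d['image']; hsv=cv2.cvtColor(im,cv2.COLOR_RGB2HSV)
def box(u0,v0,u1,v1,m):
    k=np.zeros(m.shape,bool);k[v0:v1,u0:u1]=True;return m&k
# dimmer top: z near 45 
for nm,r in(('small',(365,200,435,268)),('large',(350,280,440,370))):
    m=box(*r,P[:,:,2]>25)
    q=P[m]; print(nm,m.sum(),np.percentile(q[:,2],[5,25,50,75,95,99.5]))
    rr=cv2.minAreaRect(np.argwhere(m)[:,::-1].astype(np.float32)); h=np.median(q[:,2])
    print(rr, [ray(d,*c,h)[:2].round(1) for c in cv2.boxPoints(rr)], ray(d,*rr[0],h))
    red=box(*r,((hsv[:,:,0]<8)|(hsv[:,:,0]>172))&(hsv[:,:,1]>150)&(hsv[:,:,2]>120))
    a=np.argwhere(red); w=np.array([ray(d,u,v,45)[:2] for v,u in a]); 
    c=w.mean(0);_,_,V=np.linalg.svd(w-c);print('red',len(a),c,V[0],np.degrees(np.arctan2(V[0][1],V[0][0])))
    big=box(*r,(P[:,:,2]>h+8)); b=P[big]; print('post',big.sum(),b.mean(0),b[:,2].max(), np.argwhere(big).mean(0)[::-1])
# chest top
m=box(215,125,325,225,np.abs(P[:,:,2]-85)<6); rr=cv2.minAreaRect(np.argwhere(m)[:,::-1].astype(np.float32))
print('chest',[ray(d,*c,85)[:2].round(1) for c in cv2.boxPoints(rr)],rr)
# handle
m=box(235,205,310,240,(hsv[:,:,0]>12)&(hsv[:,:,0]<30)&(hsv[:,:,1]>90)&(P[:,:,2]>30)&(P[:,:,2]<65))
a=np.argwhere(m); w=np.array([ray(d,u,v,50)[:2] for v,u in a]);print('handle',len(a),w.min(0),w.max(0),P[m].mean(0))
np.save('hm.npy',w)
A=cv2.resize(im[195:275,360:500],None,fx=5,fy=5,interpolation=cv2.INTER_CUBIC)
S=D['side']['image'][175:255,335:445]; S=cv2.resize(S,(700,int(80*700/110)))[:190+319]
S=cv2.resize(D['side']['image'][195:253,340:440],(345,200),interpolation=cv2.INTER_CUBIC)
H=cv2.resize(im[195:240,225:320],(355,200),interpolation=cv2.INTER_CUBIC)
cv2.imwrite('pics/crop1.png',np.vstack([A,np.hstack([S,H])])[:,:,::-1])
E
```

```text
small 1952 [  40.2463901    43.60964359   45.85057662   48.07485115   53.2038118
 1448.58187823]
((399.0, 238.0), (58.0, 58.0), 90.0) [array([ 620.3, -198.8]), array([ 618. , -358.5]), array([ 458.9, -353.2]), array([ 461.5, -194.8])] [ 539.35530228 -276.23431264   45.85057662]<stdin>:15: RuntimeWarning: Mean of empty slice.
  ret = ret.dtype.type(ret / rcount)
Traceback (most recent call last):
numpy.linalg.LinAlgError: 1-dimensional array given. Array must be at least two-dimensional
```

```bash
python3 - <<'E'
from h import *
import pickle
D=pickle.load(open('d0.pkl','rb')); d=D['top']; P=pts(d); P[d['range_z']==0]=-999
im=d['image']; I=im.astype(int); hsv=cv2.cvtColor(im,cv2.COLOR_RGB2HSV)
def box(u0,v0,u1,v1,m):
    k=np.zeros(m.shape,bool);k[v0:v1,u0:u1]=True;return m&k
def ln(w): c=w.mean(0);_,_,V=np.linalg.svd(w-c);return c.round(1),np.degrees(np.arctan2(V[0][1],V[0][0])).round(2)
for nm,r in(('small',(365,200,435,268)),('large',(350,280,440,370))):
    m=box(*r,(hsv[:,:,1]<70)&(hsv[:,:,2]>120))
    a=np.argwhere(m)[:,::-1].astype(np.float32); rr=cv2.minAreaRect(a); print(nm,rr)
    print([ray(d,*c,45)[:2].round(1) for c in cv2.boxPoints(rr)], ray(d,*rr[0],45))
    red=box(*r,(I[:,:,0]-I[:,:,1]>70)&(abs(I[:,:,1]-I[:,:,2])<30)&(I[:,:,0]>130))
    k=cv2.connectedComponentsWithStats(red.astype(np.uint8)); i=1+k[2][1:,4].argmax(); a=np.argwhere(k[1]==i)
    print('red',len(a),a.mean(0)[::-1],ln(np.array([ray(d,u,v,45)[:2] for v,u in a])))
m=box(215,125,325,225,(hsv[:,:,1]<60)&(hsv[:,:,2]>150)); rr=cv2.minAreaRect(np.argwhere(m)[:,::-1].astype(np.float32))
print('chest',[ray(d,*c,85)[:2].round(1) for c in cv2.boxPoints(rr)],rr)
A=cv2.resize(im[195:275,360:500],None,fx=5,fy=5,interpolation=cv2.INTER_CUBIC)
S=cv2.resize(D['side']['image'][195:253,340:440],(345,200),interpolation=cv2.INTER_CUBIC)
H=cv2.resize(im[195:240,225:320],(355,200),interpolation=cv2.INTER_CUBIC)
cv2.imwrite('pics/crop1.png',np.vstack([A,np.hstack([S,H])])[:,:,::-1])
E
```

```text
small ((398.39996337890625, 234.3000030517578), (42.00214385986328, 41.71929931640625), 81.8698959350586)
[array([ 599.7, -211.5]), array([ 614.3, -325.7]), array([ 499.7, -338.4]), array([ 485.4, -224.8])] [ 549.59834412 -275.04270285   45.        ]
red 13 [397.46153846 221.07692308] (array([ 586. , -273.5]), np.float64(-174.11))
large ((395.8759765625, 326.6435241699219), (60.816490173339844, 61.36936569213867), 8.365885734558105)
[array([ 232.2, -165.8]), array([ 394.2, -193.9]), array([ 367.4, -357. ]), array([ 205.5, -327.4])] [ 299.46303102 -260.94185387   45.        ]
red 34 [399.58823529 306.79411765] (array([ 352.5, -272.6]), np.float64(170.38))
chest [array([646.2, 194.3]), array([829.3, 159.6]), array([785.4, -57.6]), array([602.6, -20.7])] ((270.9070739746094, 173.06930541992188), (82.67855072021484, 69.0604476928711), 10.573522567749023)
```

View pics/crop1.png

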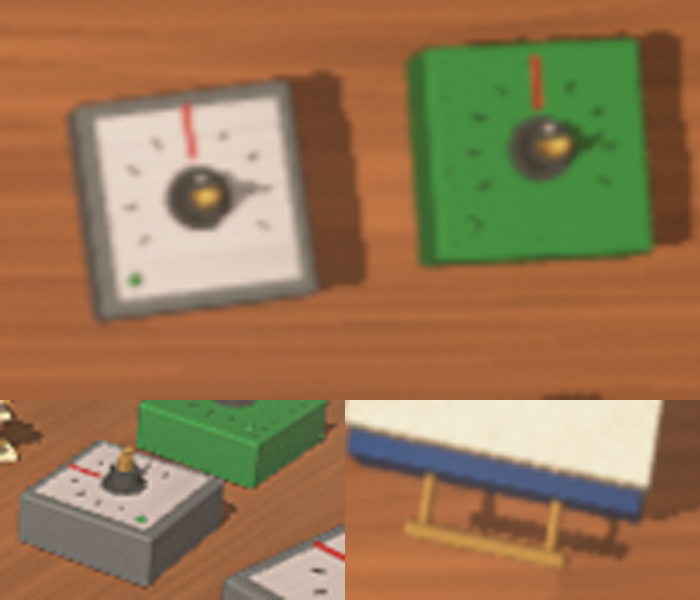

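The crop confirms the small grey dimmer at top pixel (399,234). Its red line points up the image, and the green one and the larger grey box are decoys. The handle bar runs from about (241,224) to (284,231.5). I'll work out the moves and stop above the dimmer on the way.

```bash
cat >> h.py <<'E'
from scipy.spatial.transform import Rotation as Ro
def go(p,yaw,s=None):
    "shift (cm) & rotvec in tool axes to world p, yaw deg (tool down)"
    s=s or ctrl.read_state(); R=Ro.from_euler('xyz',s['tool_rot']); T=Ro.from_euler('xyz',[np.pi,0,np.radians(yaw)])
    print((R.inv().apply(np.array(p)-s['eef_pos'])/10).round(2),(R.inv()*T).as_rotvec().round(3))
def st():
    s=ctrl.read_state(); print(round(s['clock'],2),s['eef_pos'].round(1),np.degrees(s['tool_rot']).round(2),s['force'].round(1),round(s['width'],1),s['gripper_force'],s['qpos'].round(2))
E
python3 - <<'E'
from h import *
import pickle
D=pickle.load(open('d0.pkl','rb')); d=D['top']
for u,v in((241,223.8),(284,231.5),(262.4,227.7)): print(ray(d,u,v,50))
w=cam('wrist'); s=ctrl.read_state()
T=np.linalg.inv(w['world_to_cam']); R=Ro.from_euler('xyz',s['tool_rot'])
print('cam in tool',R.inv().apply(T[:3,3]-s['eef_pos']), R.inv().as_matrix()@T[:3,:3],w['f'])
go([540,-275,230],79.3)
E
```

```text
[584.36538147 153.71832525  50.        ]
[561.60098939  37.38783694  50.        ]
[572.85392036  95.84085336  50.        ]
cam in tool [  82.2558034    -0.71056429 -142.93665009] [[ 3.22645257e-04 -9.47728722e-01 -3.19077051e-01]
 [ 9.99999774e-01  1.17702535e-04  6.61580362e-04]
 [-5.89442534e-04 -3.19077193e-01  9.47728546e-01]] 409.28897371964365
[ 43.88 -23.17   0.1 ] [-1.000e-03 -1.000e-03 -1.094e+00]
```

Emit:
step_arm(commands=[44,-23,0,0,0,-1.09,0.35,44,-23,0,0,0,-1.09,0.35,44,-23,0,0,0,-1.09,0.35,44,-23,0,0,0,-1.09,0.35,44,-23,0,0,0,-1.09,0.35,44,-23,0,0,0,-1.09,0.35,44,-23,0,0,0,-1.09,0.35,44,-23,0,0,0,-1.09,0.35,44,-23,0,0,0,-1.09,0.35,44,-23,0,0,0,-1.09,0.35])

```text
clock: 1.15
eef_pos: [543.0, -274.8, 231.1]
tool_rot: [-3.141, -0.0, 1.38]
force: [-0.1, -0.1, -0.5]
width: 29.5
gripper_force: 0.0
```

Emit:
step_arm(commands=[0,0,0,0,0,0,0.35,0,0,0,0,0,0,0.35,0,0,0,0,0,0,0.35])

```text
clock: 1.45
eef_pos: [540.5, -278.1, 231.0]
tool_rot: [-3.14, 0.001, 1.378]
force: [-0.0, -1.2, -0.5]
width: 29.7
gripper_force: 0.0
```

```bash
python3 - <<'E'
from h import *
import pickle
st(); w=cam('wrist'); pickle.dump(w,open('w1.pkl','wb')); cv2.imwrite('pics/w1.png',w['image'][:,:,::-1]); st()
go([571,97,180],79.3)
E
```

```text
1.45 [ 540.5 -278.1  231. ] [-1.7992e+02  6.0000e-02  7.8960e+01] [-0.  -1.2 -0.5] 29.7 0.0 [ 0.6   0.58 -0.27  1.63  0.18  0.95  0.07]
1.5 [ 540.4 -278.5  231.1] [-1.7994e+02  6.0000e-02  7.8900e+01] [-0.6 -0.3 -0.2] 29.7 0.0 [ 0.6   0.58 -0.27  1.63  0.18  0.95  0.07]
[37.44 -4.21  5.07] [-0.001  0.001 -0.007]
```

View pics/w1.png

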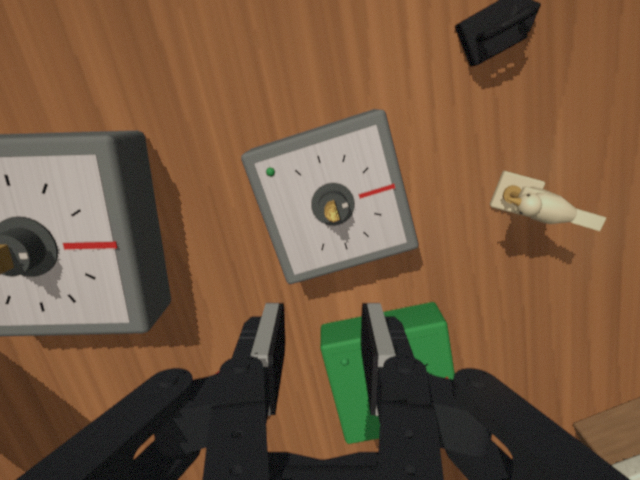

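The wrist view shows the small grey dimmer, with the collar at about (333,204) and the red line at (377,190) pointing right. The flatiron and bird are clear of it. Next I'll measure the shaft and carry on to the handle.

```bash
python3 - <<'E'
from h import *
import pickle
w=pickle.load(open('w1.pkl','rb')); im=w['image']; I=im.astype(int); hsv=cv2.cvtColor(im,cv2.COLOR_RGB2HSV)
red=np.zeros(im.shape[:2],bool); red[170:210,350:405]=((I[:,:,0]-I[:,:,1]>70)&(I[:,:,0]>120))[170:210,350:405]
a=np.argwhere(red); W=np.array([ray(w,u,v,45)[:2] for v,u in a]); c=W.mean(0); V=np.linalg.svd(W-c)[2][0]; V*=np.sign(V[0])
print('red',c,np.degrees(np.arctan2(V[1],V[0])))
m=np.zeros(im.shape[:2],np.uint8); m[175:235,303:363]=((hsv[:,:,2]<95)|(hsv[:,:,1]>100))[175:235,303:363]
k=cv2.connectedComponentsWithStats(m); i=1+k[2][1:,4].argmax(); ct=max(cv2.findContours((k[1]==i).astype(np.uint8),0,1)[0],key=len)
(cc,r)=cv2.minEnclosingCircle(ct); el=cv2.fitEllipse(ct); print(cc,r,el)
for h in(45,61): print(h,ray(w,*el[0],h), 24*w['f']/(w['world_to_cam']@np.r_[ray(w,*el[0],h),1])[2])
print(np.cross(V,ray(w,*el[0],61)[:2]-c))
wm=np.zeros(im.shape[:2],np.uint8); g=(hsv[:,:,1]<60)&(hsv[:,:,2]>150); wm[105:290,240:420]=g[105:290,240:420]
rr=cv2.minAreaRect(np.argwhere(wm)[:,::-1].astype(np.float32)); C=[ray(w,*x,45)[:2] for x in cv2.boxPoints(rr)]
print(rr,np.mean(C,0),[np.degrees(np.arctan2(*(C[j]-C[j-1])[::-1])).round(1) for j in range(4)],[np.linalg.norm(C[j]-C[j-1]).round(1) for j in range(4)])
cv2.imwrite('pics/x.png',m*255)
print(im[195:215,325:350:4].tolist()[10])
E
```

```text
red [ 586.31998563 -271.83420358] 6.1309881601211655
(332.7688293457031, 204.33627319335938) 21.216787338256836 ((332.6878356933594, 204.19195556640625), (40.9754524230957, 41.31181335449219), 146.205078125)
45 [ 549.07397035 -276.09288804   45.        ] 29.15025930138753
61 [ 549.44253672 -272.23701291   61.        ] 30.64069893889652
3.5380739678818665
((333.242431640625, 201.3824462890625), (121.26263427734375, 127.47244262695312), 72.25532531738281) [ 549.40711816 -276.2970292 ] [np.float64(94.0), np.float64(6.3), np.float64(-80.5), np.float64(-171.9)] [np.float64(103.9), np.float64(100.1), np.float64(100.6), np.float64(109.8)]
[[109, 93, 65], [156, 124, 68], [170, 140, 78], [67, 69, 61], [103, 100, 90], [184, 173, 159], [63, 62, 55]]<stdin>:11: DeprecationWarning: Arrays of 2-dimensional vectors are deprecated. Use arrays of 3-dimensional vectors instead. (deprecated in NumPy 2.0)
```

Emit:
step_arm(commands=[37.4,-4.2,5,0,0,0,0.35,37.4,-4.2,5,0,0,0,0.35,37.4,-4.2,5,0,0,0,0.35,37.4,-4.2,5,0,0,0,0.35,37.4,-4.2,5,0,0,0,0.35,37.4,-4.2,5,0,0,0,0.35,37.4,-4.2,5,0,0,0,0.35,37.4,-4.2,5,0,0,0,0.35,37.4,-4.2,5,0,0,0,0.35,37.4,-4.2,5,0,0,0,0.35])

```text
clock: 2.5
eef_pos: [571.4, 97.1, 181.2]
tool_rot: [-3.141, 0.001, 1.379]
force: [-0.8, -0.2, -0.4]
width: 29.8
gripper_force: 0.0
```

```bash
python3 - <<'E'
from h import *
import pickle
st(); w=cam('wrist'); pickle.dump(w,open('w2.pkl','wb')); cv2.imwrite('pics/w2.png',w['image'][:,:,::-1]); st()
E
```

```text
2.5 [571.4  97.1 181.2] [-1.7999e+02  7.0000e-02  7.9010e+01] [-0.8 -0.2 -0.4] 29.8 0.0 [-0.05  0.6  -0.25  1.77  0.2   0.8  -0.6 ]
2.55 [571.6  95.9 181.3] [1.7999e+02 1.0000e-01 7.8900e+01] [-0.5 -0.6  0. ] 30.0 0.0 [-0.05  0.6  -0.25  1.77  0.2   0.8  -0.6 ]
```

View pics/w2.png

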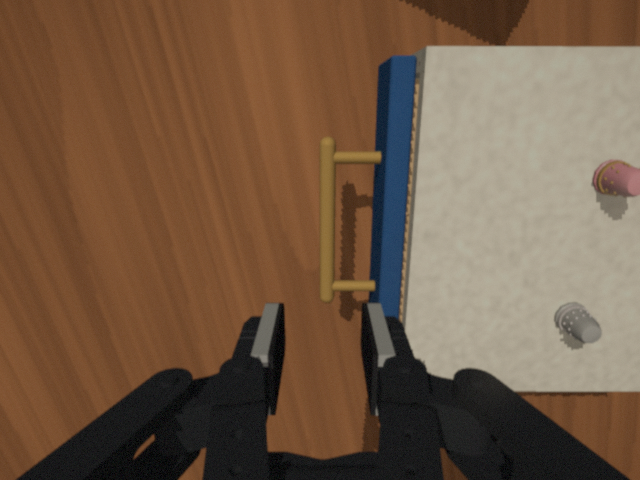

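The wrist view shows the handle bar from (327,140) to (327,300), parallel to the image columns, so the yaw is right. The drawer front is to its right at about column 378. I'll compute the approach.

```bash
python3 - <<'E'
from h import *
import pickle
w=pickle.load(open('w2.pkl','rb')); im=w['image']; hsv=cv2.cvtColor(im,cv2.COLOR_RGB2HSV)
m=np.zeros(im.shape[:2],bool); m[130:310,318:337]=((hsv[:,:,0]>16)&(hsv[:,:,0]<28)&(hsv[:,:,1]>120)&(hsv[:,:,2]>90))[130:310,318:337]
a=np.argwhere(m); print(len(a),a.min(0),a.max(0)); rr=cv2.minAreaRect(a[:,::-1].astype(np.float32)); print(rr)
e0=ray(w,327,a.min(0)[0],47);e1=ray(w,326.5,a.max(0)[0],47); c=(e0+e1)/2; print(e0,e1,np.linalg.norm(e0-e1),c,np.degrees(np.arctan2(*(e0-e1)[:2][::-1])))
go([c[0],c[1],31],79.3)
E
```

```text
2398 [137 320] [302 336]
((328.0, 219.5), (165.0, 16.0), 90.0)
[585.83709136 156.78163505  47.        ] [562.89798844  38.21931977  47.        ] 120.76102453663157 [574.3675399   97.50047741  47.        ] 79.04986972272849
[ 0.24  0.24 15.03] [ 0.     0.002 -0.007]
```

Emit:
step_arm(commands=[0.2,0.25,5,0,0,0,0.35,0.2,0.25,9,0,0,0,0.35,0.2,0.25,12,0,0,0,0.35,0.2,0.25,14,0,0,0,0.35,0.2,0.25,15,0,0,0,0.35,0.2,0.25,15,0,0,0,0,0.2,0.25,15,0,0,0,0,0.2,0.25,15,0,0,0,0,0.2,0.25,15,0,0,0,0])

```text
clock: 3.45
eef_pos: [574.5, 97.6, 31.8]
tool_rot: [3.141, 0.002, 1.378]
force: [1.1, -5.7, 1.0]
width: 8.7
gripper_force: 58.8
```

Emit:
step_arm(commands=[0,-1,0,0,0,0,0,0,-2.5,0,0,0,0,0,0,-4,0,0,0,0,0,0,-5.5,0,0,0,0,0,0,-7,0,0,0,0,0,0,-8.5,0,0,0,0,0,0,-10,0,0,0,0,0,0,-11.2,0,0,0,0,0,0,-12,0,0,0,0,0,0,-12.4,0,0,0,0,0])

```text
clock: 4.45
eef_pos: [451.1, 121.9, 31.7]
tool_rot: [-3.14, 0.003, 1.379]
force: [0.1, -6.8, 0.8]
width: 9.0
gripper_force: 59.5
```

Emit:
step_arm(commands=[0,0,0,0,0,0,0,0,0,0,0,0,0,0.35,0,0,0,0,0,0,0.35,0,0,-3,0,0,0,0.35,0,0,-8,0,0,0,0.35,0,0,-13,0,0,0,0.5,-5,3,-15,0,0,0,0.5,-5,8,-15,0,0,0,0.5,-5,8,-15,0,0,0,0.5,-5,8,-15,0,0,0,0.5])

```text
clock: 5.45
eef_pos: [523.3, 59.0, 181.6]
tool_rot: [3.139, -0.002, 1.378]
force: [-0.6, 0.1, -0.7]
width: 43.0
gripper_force: 0.0
```

```bash
python3 - <<'E'
from h import *
import pickle
st(); w=cam('wrist'); pickle.dump(w,open('w3.pkl','wb')); cv2.imwrite('pics/w3.png',w['image'][:,:,::-1]); st()
E
```

```text
5.45 [523.3  59.  181.6] [ 1.7988e+02 -9.0000e-02  7.8940e+01] [-0.6  0.1 -0.7] 43.0 0.0 [ 0.02  0.53 -0.26  1.91  0.2   0.72 -0.56]
5.5 [521.4  59.8 181.1] [-1.7997e+02 -5.0000e-02  7.9060e+01] [-0.2  0.2 -0.4] 42.8 0.0 [ 0.01  0.53 -0.27  1.91  0.2   0.73 -0.56]
```

View pics/w3.png

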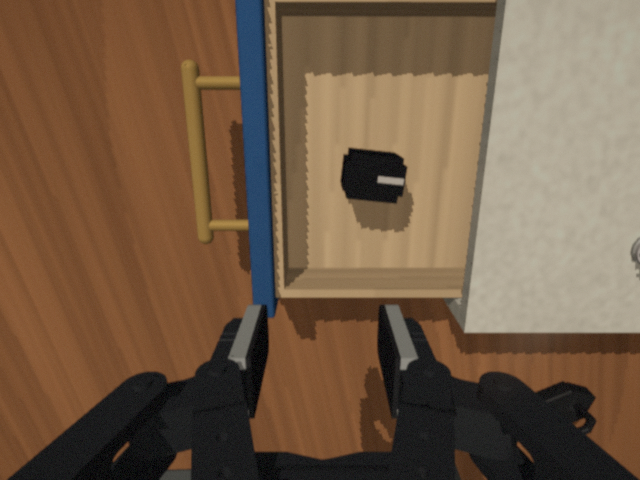

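The drawer is open. The knob's top is centred near (376,180) and its white line runs right to (404,182), toward the chest. I'll measure its position and yaw.

```bash
python3 - <<'E'
from h import *
import pickle
w=pickle.load(open('w3.pkl','rb')); im=w['image']; hsv=cv2.cvtColor(im,cv2.COLOR_RGB2HSV)
m=np.zeros(im.shape[:2],bool); m[165:195,365:412]=((hsv[:,:,2]>110)&(hsv[:,:,1]<60))[165:195,365:412]
a=np.argwhere(m); W=np.array([ray(w,u,v,58)[:2] for v,u in a]); c=W.mean(0); V=np.linalg.svd(W-c)[2][0]; V*=np.sign(V[0])
t=(W-c)@V; print('line',len(a),c,np.degrees(np.arctan2(V[1],V[0])),c+V*t.min(),c+V*t.max(),np.ptp(t))
k=np.zeros(im.shape[:2],np.uint8); k[130:220,320:430]=(hsv[:,:,2]<50)[130:220,320:430]
ct=max(cv2.findContours(k,0,1)[0],key=cv2.contourArea); print(cv2.boundingRect(ct),cv2.minAreaRect(ct))
# bottom-edge of the top outline: contour points below the centre
q=ct[:,0,:]; lo=q[(q[:,1]>192)&(q[:,0]>352)&(q[:,0]<392)]; L=np.array([ray(w,u,v,58)[:2] for u,v in lo]); l=L.mean(0); U=np.linalg.svd(L-l)[2][0]; print('low edge',l,np.degrees(np.arctan2(U[1],U[0])))
ends=[ray(w,u,181,58) for u in (q[:,0].min(),q[:,0].max())]; print(ends, proj(w,[*c,58]))
n=np.array([-V[1],V[0]]); print('dist centre line to low edge (want 15):',(l-c)@n)
E
```

```text
line 173 [573.83064307  84.68925023] -17.176881090584025 [565.80854013  87.16895926] [581.97071065  82.17307721] 16.91669569706297
(342, 149, 64, 54) ((373.030517578125, 175.72561645507812), (62.504249572753906, 48.92116928100586), 6.340191841125488)
low edge [560.01341174  74.224909  ] -16.801119657478047
[array([542.612662  ,  90.25838428,  58.        ]), array([583.15207381,  82.33405288,  58.        ])] (np.float64(390.4032103118493), np.float64(180.20564399898447))
dist centre line to low edge (want 15): -14.078146795039629
```

```bash
python3 - <<'E'
from h import *
go([563.5,87.9,110],163)
E
```

```text
[3.55 3.6  7.11] [ 0.000e+00 -1.000e-03 -1.465e+00]
```

Emit:
step_arm(commands=[3.5,3.6,0,0,0,-0.15,0.75,3.5,3.6,0,0,0,-0.3,0.75,3.5,3.6,0,0,0,-0.45,0.75,3.5,3.6,1,0,0,-0.6,0.75,3.5,3.6,2,0,0,-0.75,0.75,3.5,3.6,3,0,0,-0.9,0.75,3.5,3.6,4,0,0,-1.05,0.75,3.5,3.6,5,0,0,-1.2,0.75,3.5,3.6,6,0,0,-1.35,0.75,3.5,3.6,6,0,0,-1.465,0.75])

```text
clock: 6.5
eef_pos: [560.8, 88.1, 119.7]
tool_rot: [-3.14, -0.004, 2.854]
force: [-0.1, -0.4, -0.5]
width: 64.2
gripper_force: 0.0
```

```bash
python3 - <<'E'
from h import *
import pickle
w=cam('wrist'); w=cam('wrist'); st(); pickle.dump(w,open('w4.pkl','wb')); cv2.imwrite('pics/w4.png',w['image'][:,:,::-1]); print(proj(w,[563.5,87.9,58]),proj(w,[583,81.9,58]))
go([563.5,87.9,28],163)
E
```

```text
6.6 [561.7  88.2 120.6] [ 1.7999e+02 -1.6000e-01  1.6317e+02] [-0.3 -0.1  0.5] 64.1 0.0 [ 0.18  0.73 -0.62  1.84  0.59  0.77  0.52]
(np.float64(322.2994245782599), np.float64(268.16232990918735)) (np.float64(321.79316094203284), np.float64(302.1943460943965))
[-0.2   0.02  9.26] [ 0.    -0.003  0.003]
```

View pics/w4.png

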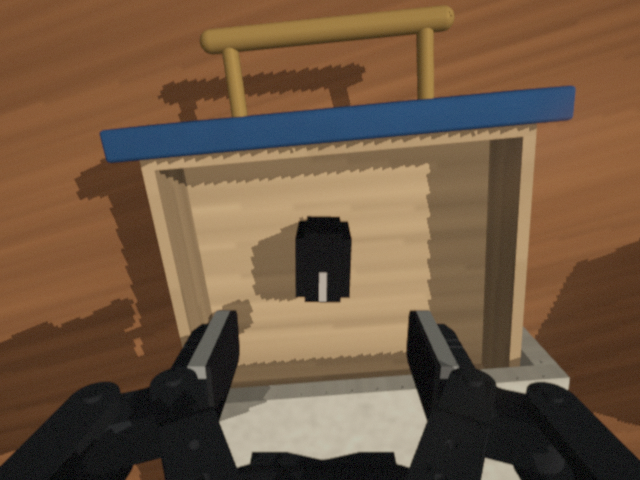

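The knob sits centred between the fingers with its line vertical, from (322,272) to (323,301). That matches the prediction of (322,268) to (322,302), so I'll descend and grip.

Emit:
step_arm(commands=[-0.2,0,4,0,0,0,0.75,-0.2,0,7,0,0,0,0.75,-0.2,0,9,0,0,0,0.75,-0.2,0,9.3,0,0,0,0.6,-0.2,0,9.3,0,0,0,0.3,-0.2,0,9.3,0,0,0,0,-0.2,0,9.3,0,0,0,0,-0.2,0,9.3,0,0,0,0,-0.2,0,9.3,0,0,0,0,-0.2,0,9.3,0,0,0,0])

```text
clock: 7.6
eef_pos: [566.2, 86.3, 29.4]
tool_rot: [3.141, 0.002, 2.844]
force: [0.3, -0.2, 6.4]
width: 29.0
gripper_force: 59.7
```

Emit:
step_arm(commands=[0,0,-1,0,0,0,0,0,0,-4,0,0,0,0,0,0,-8,0,0,0,0,0,0,-12,0,0,0,0,0,0,-14,0,0,0,0,0,0,-14,0,0,0,0,0,0,-14,0,0,0,0])

```text
clock: 8.3
eef_pos: [565.3, 85.6, 168.5]
tool_rot: [-3.141, 0.0, 2.844]
force: [-1.0, -0.2, -0.6]
width: 28.8
gripper_force: 59.3
```

```bash
python3 - <<'E'
from h import *
import pickle
w=cam('wrist'); st(); pickle.dump(w,open('w5.pkl','wb')); cv2.imwrite('pics/w5.png',w['image'][:,:,::-1])
im=w['image']; hsv=cv2.cvtColor(im,cv2.COLOR_RGB2HSV)
go([549.2,-276.1,170],186.1)
E
```

```text
8.35 [564.8  85.5 167.7] [-1.7994e+02 -6.0000e-02  1.6298e+02] [ 0.8  0.4 -1. ] 29.0 59.28127929568291 [ 0.22  0.68 -0.67  1.79  0.53  0.86  0.57]
[ -9.09 -35.03  -0.2 ] [-0.001 -0.001 -0.404]
```

View pics/w5.png

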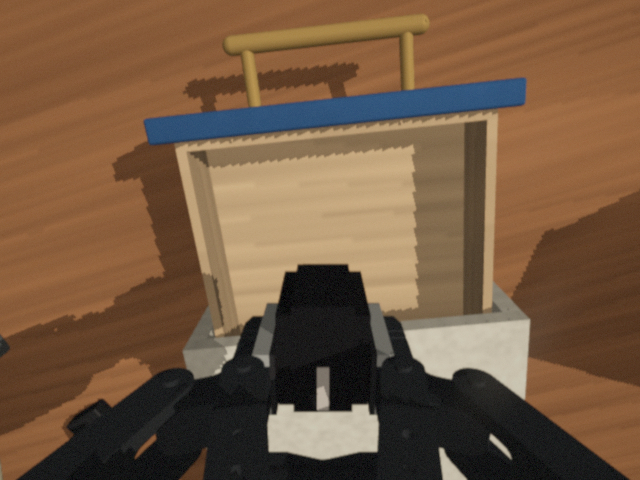

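The knob is held, with the white line from (323,368) to (323,408). I'll measure where it sits in the hand and move above the dimmer.

```bash
python3 - <<'E'
from h import *
import pickle
w=pickle.load(open('w5.pkl','rb')); s=ctrl.read_state(); R=Ro.from_euler('xyz',s['tool_rot'])
im=w['image']
print(im[360:415:3,323].tolist()); print(im[395,310:340:2].tolist())
h=s['eef_pos'][2]+28.6
for u,v in((322.5,368),(322.5,408),(285,408),(368,408),(280,340),(370,340)): print(u,v,R.inv().apply(ray(w,u,v,h)-s['eef_pos']).round(1))
E
```

```text
[[25, 18, 18], [23, 22, 20], [50, 45, 41], [123, 115, 104], [125, 117, 106], [125, 116, 107], [126, 117, 106], [124, 115, 105], [126, 117, 105], [175, 164, 151], [185, 174, 160], [187, 176, 163], [188, 177, 162], [187, 177, 163], [187, 176, 162], [186, 174, 160], [134, 124, 114], [131, 123, 110], [204, 197, 177]]
[[26, 30, 25], [24, 23, 22], [18, 21, 23], [100, 93, 84], [183, 174, 160], [187, 176, 163], [187, 177, 163], [187, 175, 160], [169, 158, 145], [110, 103, 92], [25, 21, 21], [19, 22, 17], [22, 19, 20], [16, 9, 16], [9, 7, 10]]
322.5 368 [ -1.7   0.9 -28.6]
322.5 408 [-17.9   0.9 -28.6]
285 408 [-17.9 -12.  -28.6]
368 408 [-17.9  16.6 -28.6]
280 340 [  9.  -12.8 -28.6]
370 340 [  9.   16.3 -28.6]
```

Emit:
step_arm(commands=[-9.1,-35,0,0,0,-0.404,0,-9.1,-35,0,0,0,-0.404,0,-9.1,-35,0,0,0,-0.404,0,-9.1,-35,0,0,0,-0.404,0,-9.1,-35,0,0,0,-0.404,0,-9.1,-35,0,0,0,-0.404,0,-9.1,-35,0,0,0,-0.404,0,-9.1,-35,0,0,0,-0.404,0,-9.1,-35,0,0,0,-0.404,0,-9.1,-35,0,0,0,-0.404,0])

```text
clock: 9.35
eef_pos: [549.9, -273.1, 167.3]
tool_rot: [3.139, -0.001, -3.033]
force: [-0.1, 1.9, -0.3]
width: 29.5
gripper_force: 59.4
```

Emit:
step_arm(commands=[0,0,0,0,0,0,0,0,0,0,0,0,0,0,0,0,0,0,0,0,0])

```text
clock: 9.65
eef_pos: [550.6, -273.8, 168.5]
tool_rot: [3.141, 0.0, -3.032]
force: [0.3, 0.3, -0.2]
width: 28.9
gripper_force: 59.4
```

```bash
python3 - <<'E'
from h import *
import pickle
D={n:cam(n) for n in('wrist','top','side')}; st(); pickle.dump(D,open('d6.pkl','wb'))
w=D['wrist']['image']; S=cv2.resize(D['side']['image'][150:260,330:440],(480,480),interpolation=cv2.INTER_CUBIC)
cv2.imwrite('pics/w6.png',cv2.resize(np.hstack([w[:,100:],S]),(800,376))[:,:,::-1])
E
```

```text
9.8 [ 550.3 -274.7  168.5] [-1.7999e+02  1.0000e-02 -1.7381e+02] [ 0.3  0.1 -0.5] 29.2 59.39493589103222 [ 0.88  0.77 -0.8   1.67  0.64  0.99  1.53]
```

View pics/w6.png

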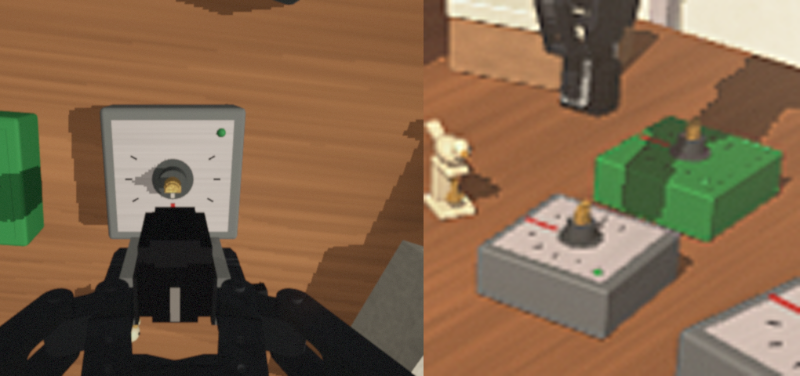

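The wrist view shows the shaft collar at about full-frame (321,230), just ahead of the held knob. The side view shows the knob held upright. I'll measure the shaft again in this view.

```bash
python3 - <<'E'
from h import *
import pickle
D=pickle.load(open('d6.pkl','rb')); w=D['wrist']; im=w['image']; hsv=cv2.cvtColor(im,cv2.COLOR_RGB2HSV)
s=ctrl.read_state(); R=Ro.from_euler('xyz',s['tool_rot']); tl=lambda p:R.inv().apply(p-s['eef_pos']).round(1)
T=np.linalg.inv(w['world_to_cam']); print('nadir',proj(w,T[:3,3]-[0,0,100]))
# skirt/collar: dark, low saturation, inside panel
m=np.zeros(im.shape[:2],np.uint8); r=np.s_[195:260,285:360]; m[r]=((hsv[:,:,2]<85)|(hsv[:,:,1]>110))[r]
cv2.imwrite('pics/x.png',m*255)
crop=cv2.resize(im[150:430,220:420],(560,784),interpolation=cv2.INTER_CUBIC)[:600]; cv2.imwrite('pics/c6.png',crop[:,:,::-1])
# white knob line
L=np.zeros(im.shape[:2],bool); L[350:415,305:340]=((hsv[:,:,2]>80)&(hsv[:,:,1]<60))[350:415,305:340]
for v in range(356,418,6): 
    u=np.where(L[v])[0]; print(v,(u.min(),u.max()) if len(u) else None,end=' ')
E
```

```text
nadir (np.float64(322.99283539304986), np.float64(103.87645341349787))
356 None 362 None 368 (np.int64(317), np.int64(328)) 374 (np.int64(317), np.int64(329)) 380 (np.int64(317), np.int64(329)) 386 (np.int64(317), np.int64(328)) 392 (np.int64(317), np.int64(328)) 398 (np.int64(317), np.int64(328)) 404 (np.int64(317), np.int64(328)) 410 (np.int64(317), np.int64(328)) 416 None
```

View pics/c6.png

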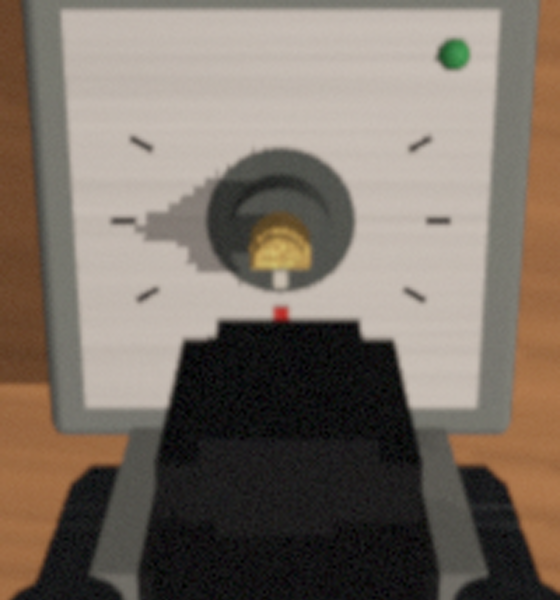

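The crop shows the skirt centre at full-frame (320.4,228.4). The dial's ticks are level, so the yaw matches, and the white mark and flat point toward the knob's line side, as they should.

```bash
python3 - <<'E'
from h import *
import pickle
w=pickle.load(open('d6.pkl','rb'))['wrist']; s=ctrl.read_state(); R=Ro.from_euler('xyz',s['tool_rot']); tl=lambda p:R.inv().apply(p-s['eef_pos']).round(2)
z=s['eef_pos'][2]
print('skirt z45',ray(w,320.4,228.4,45),tl(ray(w,320.4,228.4,45)))
print('ticks z45',tl(ray(w,320.2,228.9,45)), 'ticksL,R',tl(ray(w,220+123/2.8,150+221/2.8,45)),tl(ray(w,220+438/2.8,150+221/2.8,45)))
print('gold flat edge z77',tl(ray(w,220+280/2.8,150+270/2.8,77)),'mark z61',tl(ray(w,220+281/2.8,150+279/2.8,61)))
for v in(366,413): print('knobline',tl(ray(w,322.75,v,z+28.6)))
print('knob top silhouette bottom edge front', [tl(ray(w,u,v,z-7.4)) for u,v in((220+182/2.8,150+342/2.8),(220+395/2.8,150+342/2.8),(220+218/2.8,150+322/2.8),(220+360/2.8,150+322/2.8))])
E
```

```text
skirt z45 [ 549.40285779 -274.87358936   45.        ] [ 9.5000e-01 -1.0000e-02  1.2346e+02]
ticks z45 [  0.6   -0.14 123.46] ticksL,R [  0.5  -38.42 123.47] [  0.66  38.1  123.45]
gold flat edge z77 [-8.400e-01 -6.000e-02  9.146e+01] mark z61 [-8.6500e+00  6.0000e-02  1.0746e+02]
knobline [ -0.47   1.65 -28.6 ]
knobline [-19.43   1.69 -28.6 ]
knob top silhouette bottom edge front [array([ 17.69, -13.42,   7.4 ]), array([17.76, 16.85,  7.4 ]), array([20.76, -8.25,  7.4 ]), array([20.81, 11.81,  7.4 ])]
```

Emit:
step_arm(commands=[0,0,1,0,0,0,0,0,0,1,0,0,0,0,0,0,1,0,0,0,0,0,0,1,0,0,0,0,0,0,1,0,0,0,0,0,0,1,0,0,0,0])

```text
clock: 10.4
eef_pos: [550.3, -275.2, 158.5]
tool_rot: [-3.141, 0.0, -3.034]
force: [-0.1, 0.6, -0.9]
width: 29.6
gripper_force: 59.4
```

```bash
cat > m.py <<'E'
from h import *
s=ctrl.read_state(); w=cam('wrist'); st(); im=w['image']; hsv=cv2.cvtColor(im,cv2.COLOR_RGB2HSV)
R=Ro.from_euler('xyz',s['tool_rot']); tl=lambda p:R.inv().apply(p-s['eef_pos']).round(2); z=s['eef_pos'][2]
u0,v0=[int(round(x)) for x in proj(w,[549.3,-275.3,45])]; print(u0,v0)
sub=np.s_[v0-34:v0+34,u0-40:u0+40]
m=np.zeros(im.shape[:2],np.uint8); m[sub]=(hsv[:,:,2]<85)[sub]
# skirt left/right extent at each row
for v in range(v0-24,v0+12,6):
    u=np.where(m[v,u0-34:u0+35])[0]+u0-34; print(v,u.min(),u.max(),end=' | ')
print()
g=np.zeros(im.shape[:2],bool); g[sub]=((hsv[:,:,0]>12)&(hsv[:,:,0]<32)&(hsv[:,:,1]>90)&(hsv[:,:,2]>130))[sub]
a=np.argwhere(g); print('gold',len(a),a.min(0),a.max(0),a.mean(0), 'flat mid z77',tl(ray(w,(a[:,1].min()+a[:,1].max())/2,a[:,0].max()+.5,77)))
L=np.zeros(im.shape[:2],bool); L[350:420,305:340]=((hsv[:,:,2]>80)&(hsv[:,:,1]<60))[350:420,305:340]
l=np.argwhere(L); print('knobline u',l.mean(0)[1],l.min(0)[0],l.max(0)[0],tl(ray(w,l.mean(0)[1],l.min(0)[0],z+28.6)),tl(ray(w,l.mean(0)[1],l.max(0)[0],z+28.6)))
cv2.imwrite('pics/c7.png',cv2.resize(im[v0-50:480,200:440],(600,int((530-v0)*2.5)),interpolation=cv2.INTER_CUBIC)[:600,:,::-1])
E
python3 m.py
```

```text
10.45 [ 550.3 -275.3  158.5] [-1.7999e+02  2.0000e-02 -1.7386e+02] [-0.4 -0.1 -0.3] 28.8 59.41096745431423 [ 0.88  0.78 -0.79  1.68  0.65  0.97  1.52]
322 233
209 316 328 | 215 305 339 | 221 298 344 | 227 296 347 | 233 295 347 | 239 296 346 | 
gold 285 [237 312] [252 333] [245.29122807 322.55438596] flat mid z77 [-0.74  0.47 81.49]
knobline u 322.65491651205934 367 410 [ -0.48   0.66 -28.6 ] [-17.79   0.67 -28.59]
```

View pics/c7.png

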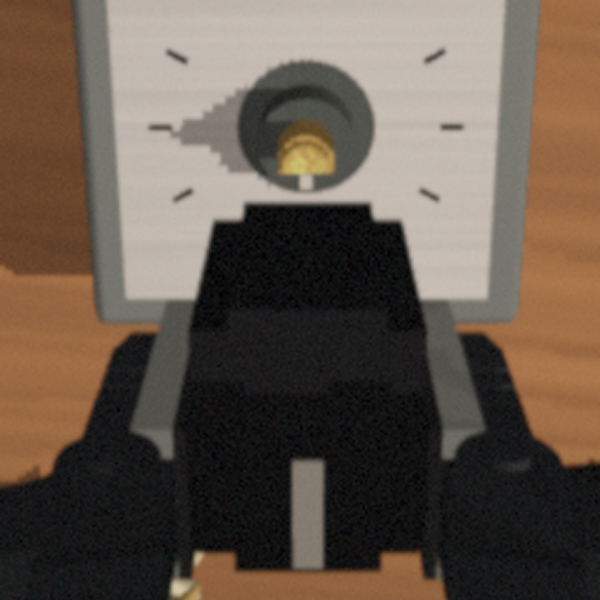

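The shaft (322.5), ticks (322.4) and knob line (322.65) all line up, and the yaw matches at 6.1°. Descending, with force checks.

Emit:
step_arm(commands=[0.05,0,2.5,0,0,0,0,0.05,0,5,0,0,0,0,0.05,0,6.5,0,0,0,0,0.05,0,7,0,0,0,0,0.05,0,7.2,0,0,0,0,0.05,0,7.4,0,0,0,0,0.05,0,7.6,0,0,0,0,0.05,0,7.8,0,0,0,0,0.05,0,8,0,0,0,0])

```text
clock: 11.35
eef_pos: [549.9, -275.4, 78.6]
tool_rot: [-3.141, 0.001, -3.034]
force: [0.5, 0.6, -0.1]
width: 29.4
gripper_force: 59.4
```

Emit:
step_arm(commands=[0,0,0.2,0,0,0,0,0,0,0.4,0,0,0,0,0,0,0.6,0,0,0,0,0,0,0.8,0,0,0,0,0,0,0.9,0,0,0,0,0,0,0.9,0,0,0,0])

```text
clock: 11.95
eef_pos: [549.9, -275.2, 69.2]
tool_rot: [3.141, 0.001, -3.034]
force: [1.5, 0.3, -0.6]
width: 29.0
gripper_force: 59.4
```

```bash
python3 - <<'E'
from h import *
D={n:cam(n) for n in('wrist','side')}; st()
w=D['wrist']['image'][130:480,180:460]; S=cv2.resize(D['side']['image'][170:260,340:440],(480,432),interpolation=cv2.INTER_CUBIC)
w=cv2.resize(w,(320,432)); cv2.imwrite('pics/w8.png',np.hstack([w,S])[:,:,::-1])
E
```

```text
12.05 [ 550.  -275.1   69.3] [ 1.7999e+02  3.0000e-02 -1.7385e+02] [ 2.8 -0.2 -1.6] 28.7 59.37884755432606 [ 0.83  0.89 -0.71  1.73  0.76  0.82  1.44]
```

View pics/w8.png

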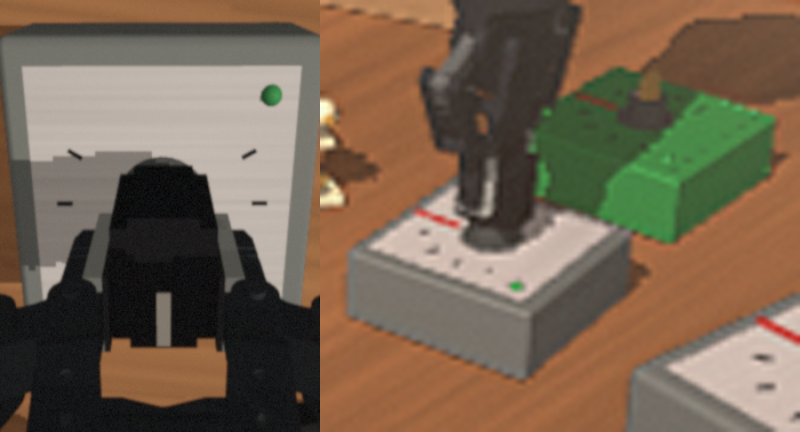

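The side view shows the knob over the shaft near the collar, with almost no side or vertical force. Pressing gently.

Emit:
step_arm(commands=[0,0,0.1,0,0,0,0,0,0,0.2,0,0,0,0,0,0,0.3,0,0,0,0,0,0,0.4,0,0,0,0,0,0,0.4,0,0,0,0])

```text
clock: 12.55
eef_pos: [550.0, -275.2, 65.6]
tool_rot: [-3.141, 0.001, -3.034]
force: [0.7, -0.0, 4.5]
width: 29.2
gripper_force: 59.8
```

Emit:
step_arm(commands=[0,0,0.1,0,0,0,0,0,0,0.2,0,0,0,0,0,0,0.3,0,0,0,0,0,0,0.35,0,0,0,0,0,0,0.35,0,0,0,0,0,0,0.35,0,0,0,0])

```text
clock: 13.15
eef_pos: [550.0, -275.2, 62.5]
tool_rot: [-3.141, 0.001, -3.034]
force: [-0.1, 0.6, 7.5]
width: 29.1
gripper_force: 60.4
```

Emit:
step_arm(commands=[0,0,0.1,0,0,0,0,0,0,0.2,0,0,0,0,0,0,0.2,0,0,0,0,0,0,0.2,0,0,0,0,0,0,0.2,0,0,0,0])

```text
clock: 13.65
eef_pos: [550.0, -275.2, 62.2]
tool_rot: [-3.14, 0.001, -3.034]
force: [-5.1, 2.0, 19.6]
width: 29.0
gripper_force: 62.2
```

The force rose at the spring rate from TCP z≈68, where the collar was expected. The hard stop came at 62.2 (about 6 mm pressed, 19.6 N), so the knob is home and fully down.

```bash
python3 -c "
from h import *
st(); print(ctrl.finish_job()); st()"
```

```text
13.65 [ 550.  -275.2   62.2] [-1.7991e+02  3.0000e-02 -1.7386e+02] [-5.1  2.  19.6] 29.0 62.21645995974541 [ 0.83  0.9  -0.7   1.74  0.77  0.81  1.43]
the job is handed in; nothing more can be done
None
the job is handed in; nothing more can be done
```

I handed the job in at 13.65 s with the fingers still gripping the knob and holding it down at the shaft's stop (force 19.6 N); the forces and heights show it home on the small grey dimmer's shaft, but the hand-in returned no verdict.

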